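Switch on the extractor under a push-latch cover

TASK

Switch on the dust extractor at the grey switch box on the bench: press the front edge of its push-latch cover so that it springs fully open, press down the near half of the left rocker switch under it, then push the cover back down and press its front until it latches shut and stays flush. Do it all by pushing with the fingertips: grip nothing, leave the right rocker on, and do not disturb the sanding block, the block plane or the pencil round the box.

Things in the scene. Friction and masses are not known exactly. Their poses are not given: they have to be found in the camera images.
- switch_box: Grey switch box, 170 wide (y) x 140 deep (x) x 62 mm high, walls 4 mm, on a 206 mm wide flange; fixed to the bench, its place and yaw differ from run to run. Origin: centre of its underside; x from its front (near the robot) to its hinge side, y to its left, z up. A conduit elbow 38 mm high stands behind it at the right. Inside, a metal deck lies 28 mm below the rim.
- cover (a joint): Opening angle, rad: 0 latched and flush with the rim, 1.55 fully open (upright), -0.056 at the stop of the press stroke (6 mm down at the front). Push-push latch: press the latched cover's front to the stop (about 3 N, then a hard stop) and let go: a damped spring swings it fully open in about 2.5 s if nothing is in its way. How to shut it: see cover_middle.
- cover_hinge (a point): Point on the cover's hinge axis (which runs along the box's y) at the middle of the cover's width; fixed, 60 mm behind the box's centre, 59 mm above the bench. Axes as the box's.
- cover_front (a point): Middle of the black press pad on the outer face of the cover, 18 mm from its front edge and 106 mm from the hinge axis; moves with the cover. When shut its z points up. Below it, a latch cam 22 mm wide juts 29 mm from the inside of the cover.
- cover_middle (a point): Middle of the outer face: aluminium plate 124 (hinge to front) x 159 x 3 mm, lined inside, its surface 3 mm above the hinge axis when shut. To shut: push it over from behind and down against its spring (1.5 N at the front edge if upright, 4 to 5 N near shut, more if fast), past flush to the stop, then let go: it rises to 0 and is held. Let go too early, or pressed again, it opens.
- left_rocker_top (a point): Centre of the top of the left rocker when level: black, 40 long (x) x 24 mm wide, with a small white bar on its near half. 12 mm nearer to the front than the box's centre, 40 mm to the left (+y), 42 mm above the bench (20 mm below the rim). Fixed to the box; the rocker pivots 6 mm below it, along y.
- right_rocker_top (a point): The same for the right rocker (the bench lamp's), 40 mm to the right of the middle.
- left_rocker (a joint): Tilt of the left rocker, rad: -0.21 off (near half raised 4 mm, far half down), +0.21 on (near half down). Over-centre spring: 1.5 to 2 N on the near half tips it, and it stays in either position.
- right_rocker (a joint): The same for the right rocker; it is on (+0.21) from the start.
- sanding_block: Cork sanding block in abrasive paper, 112 x 64 x 34 mm, loose, left of the box. Origin: centre of its underside.
- block_plane: Small steel block plane, 168 x 52 x 54 mm, loose, right of the box. Origin: centre of its underside.
- pencil: Red carpenter's pencil, 159 x 11 x 8 mm, loose, in front of the box. Origin: centre of its underside.

How it is judged (in metres and radians):
On the way, in this order (a step that is already met when the one before it is completed fails the run):
1. the cover has sprung open (over 1.3 rad) with the left rocker still off (value of joint cover above 1.3 rad and value of joint left_rocker below -0.1 rad), for 0.2 s.
2. the left rocker is on (over 0.15 rad) while the cover stands open (value of joint left_rocker above 0.15 rad and value of joint cover above 1 rad), for 0.2 s.
3. the cover is latched flush (within 0.02 rad) with the robot off the box (value of joint cover between -0.02 and 0.02 rad and contact force between each of the arm, the fingers and switch_box below 0.3 N and value of joint left_rocker above 0.15 rad), for 0.3 s.
At the end, for the whole second after the job is handed in: The cover is latched flush (within 0.02 rad of 0) with nothing pressing on it, the left rocker is on and the right one still on (both over 0.15 rad), and the sanding block, the block plane and the pencil lie within 20 mm of where they were (value of joint cover between -0.02 and 0.02 rad and value of joint each of left_rocker, right_rocker above 0.15 rad and distance of each of sanding_block, block_plane, pencil from where it was at the start of the episode below 0.02 m); the robot touches nothing.
It fails at once if the right rocker is switched off or tipped (value of joint right_rocker below 0.1 rad).
It fails at once if the cover is pinched between the fingers (its outer face and its lining pressed at once) (contact force between the fingers and cover_c6 above 1 N and contact force between the fingers and cover_c7 above 1 N).
It fails at once if the sanding block, block plane or pencil is shifted more than 20 mm or lifted (distance of any of sanding_block, block_plane, pencil from where it was at the start of the episode above 0.02 m).
It also fails if it takes over 54 s, if anything falls off the work surface, if the arm or the gripper's body presses on something with over 40 N, if the wrist force passes 120 N, or if a joint passes its speed limit or range.

ROBOT

A 6-joint arm with a two-finger parallel gripper is mounted at the origin on a cart in front of the work surface, level with it; the furniture and walls round the work are solid. World frame = base frame: x ahead of the robot, y to its left, z up, the work surface at z = 0. Lengths are in m, angles in degrees, forces in N, time in s.
With the tool pointing down it reaches from about 0.4 to 0.825 m from the base axis. Payload 7 kg.
Tool frame: the origin (TCP) lies on the centre line of the jaws, within the pads' length; the fingertips stand 8 mm ahead of it and the grasp point (between the pads) lies 11 mm behind it; z points along the fingers, y is the line along which they close (so a half turn about z gives the same grasp; the last joint's range is limited). The gripper opens to 88 mm and grips with 3 to 60 N. Pads are 19 mm wide; open, the fingers measure 130 mm over their backs; the gripper's body (78 mm by 193 mm) begins 47 mm behind the grasp point.
Start: joints at [92.252, 20.546, 0.682, 0, -70.136, -16.507], TCP at [0.166, 0.654, 0.235] pointing down, gripper open.
Joint ranges: [-176.03, 176.03], [-82.01, 121.73], [-58.28, 71.71], [-173.87, 95.51], [-174.79, -0.11], [-173.66, 173.66]. Speed limits (degrees/s): [136.94, 136.94, 172.46, 180, 180, 180].

INTERFACE

Orientations are given as [roll, pitch, yaw] about the fixed x, y, z axes, in that order (R = Rz(yaw) Ry(pitch) Rx(roll)).
In Python, from plant import ctrl, vision gives the robot as it stands. The module is installed in compiled form; this text tells all that it offers.
- The arm moves only by the tool move_arm, never from a script. Its argument "moves" is one flat list of numbers, 7 for each row, row after row: the finger opening in cm, from 0 to 8.76, then the shift along the tool's x, y, z in cm, then the turn, a rotation vector about the tool's x, y, z in rad. A call has 1 to 8 rows; each row shifts and turns the commanded pose from where the row before left it, along the tool's axes as they then stand; what a row does not reach is not made up. A row lasts 1/10 s, in which the tool goes at most 50 mm and 8.59 degrees, less where a joint would pass 70% of its speed; a pose out of reach is approached as far as the arm can. A call with a gripper value outside its range is refused whole. The fingers move at their own pace and stop on an object; the grip force is fixed at half the most. Time passes only in rows, so rows that do not move let the fingers close. It gives the time, the measured TCP pose, the force, the opening and the grip force at its end, in the units of the state.
- ctrl.get_obs(): the state, without advancing time (a new reading comes with each control period).
- vision.snapshot(name): name is "side" or "top" or "wrist"; returns (picture, depth): 420x560x3 uint8, red, green, blue; 420x560 float32, m along the optical axis (not along the pixel's ray), 0 where there is no reading.
- vision.camera_model(name): a dict with "vertical_fov" (degrees; the focal length in pixels is half the picture's height over the tangent of half this angle, whatever the lens; pixels are square), "cx", "cy" (the principal point, pixels), "cam_to_world" (4x4, takes a point from camera to world coordinates). Camera axes: x right, y down, z forward; pixel columns grow to the right and rows downward; lengths in m; the calibration is good to about 2 mm. A picture is of the moment at which its call begins: read the wrist's pose just before it. camera_model takes no time and is no camera call; for the wrist camera it gives the pose at the moment of the call.
- ctrl.close_job(): hands the job in; it is judged then, once.
The state is a dict: "clock": time; "joint_pos": joint angles; "qvel": joint speeds; "tau": joint torques, N m; "tool_pos": TCP position; "orientation": TCP orientation; "force": force on the tool from outside, world axes, zero at the start; "moment": the same for the moment, N m; "opening": finger opening in m; "gripper_force": force on a finger pad.
Only numpy, scipy, OpenCV 4.12 (cv2) and the standard library are available. Lean on these libraries where they do the work, as an engineer would, in place of code of your own. Each camera call takes 0.05 s, during which the arm holds its last target. There are 200 camera calls.

## Working session

There is one attempt and no reset: what is moved stays moved. The work goes in short steps, Python scripts to look and compute and a tool call to move; the robot and the scene stay as the last step left them, time stands still between calls to the robot, and variables do not carry over. Pictures are saved under pics/ and viewed, at most 10 in all, crops included, and the job is handed in when it is done.

Besides the shell and the picture viewer there is one more tool, called as name(argument=value, ...), one argument or row to a line, values as JSON. move_arm: Moves the arm, as the interface text tells. Its arguments: {"type":"object","properties":{"moves":{"type":"array"}},"required":["moves"]}

```bash
mkdir -p pics; cat > h.py <<'E'
import numpy as np, cv2
from scipy.spatial.transform import Rotation as R
from plant import ctrl, vision
def snap(name, fn=None):
    m=vision.camera_model(name); p,d=vision.snapshot(name)
    if fn: cv2.imwrite('pics/'+fn, p[:,:,::-1])
    h,w=d.shape; f=h/2/np.tan(np.radians(m['vertical_fov'])/2)
    u,v=np.meshgrid(np.arange(w),np.arange(h))
    P=np.stack([(u-m['cx'])/f*d,(v-m['cy'])/f*d,d],-1)
    T=np.array(m['cam_to_world']); W=P@T[:3,:3].T+T[:3,3]
    W[d==0]=np.nan
    return p,d,W,m
E
python3 - <<'E'
from h import *
o=ctrl.get_obs(); print(o)
for n in('top','side'):
    p,d,W,m=snap(n,n+'0.png'); np.save(n+'0.npy',W); print(n,np.array(m['cam_to_world']).round(3).tolist(),m['vertical_fov'])
E
```

```text
{'clock': 0.0, 'joint_pos': array([ 9.22528903e+01,  2.05917425e+01,  6.33196716e-01, -1.96087279e-02,
       -7.01355038e+01, -1.65065391e+01]), 'qvel': array([ 0.09284197,  0.07630536, -0.04931578, -0.08017781, -0.05372152,
        0.02618559]), 'tau': array([-1.03747429e-04, -5.82715166e+01,  2.93062019e+01,  6.99736163e+00,
        6.87495005e-03, -1.51219219e-04]), 'tool_pos': array([0.16611029, 0.65374821, 0.23361643]), 'orientation': array([ 1.79904589e+02, -9.05066431e-03, -1.42603194e+01]), 'force': array([ 0.00197632,  0.64874721, -0.31818028]), 'moment': array([ 0.05853604, -0.0093761 , -0.00681888]), 'gripper_force': 0.0, 'opening': 0.08785952067288902}
top [[0.001, -0.995, 0.097, 0.452], [-0.999, -0.005, -0.034, 0.047], [0.035, -0.097, -0.995, 0.907], [0.0, 0.0, 0.0, 1.0]] 52.00619708673531
side [[-0.943, -0.163, 0.292, 0.252], [-0.334, 0.462, -0.822, 0.745], [-0.001, -0.872, -0.489, 0.477], [0.0, 0.0, 0.0, 1.0]] 49.990942014295484
```

View pics/top0.png

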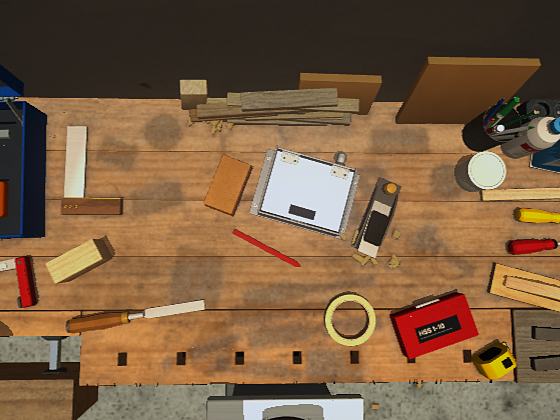

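View pics/side0.png

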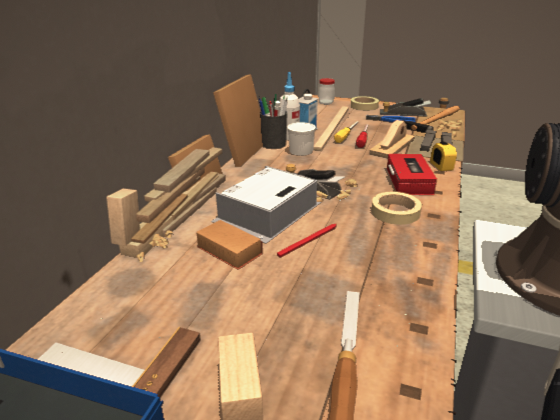

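The top view shows the box's cover around (310,190), the black press pad at (302,212), cork block at (228,184), plane at (377,217) and pencil at (267,248). The side view agrees with this. Next I fit the cover.

```bash
python3 - <<'E'
from h import *
W=np.load('top0.npy'); p=cv2.imread('pics/top0.png')
s=np.zeros(W.shape[:2],bool); s[140:250,245:365]=1
top=s&(W[...,2]>.054)&(W[...,2]<.072)
n,l,st,c=cv2.connectedComponentsWithStats(top.astype(np.uint8)); k=1+st[1:,4].argmax(); top=l==k
P=W[top]; print(len(P),np.median(P[:,2]))
r=cv2.minAreaRect((P[:,:2]*1000).astype(np.float32)); print('rect',r)
print(cv2.boxPoints(r))
blk=top&(p.max(2)<60); ys,xs=np.where(blk); sel=(abs(xs-302)<18)&(abs(ys-212)<12)
B=W[ys[sel],xs[sel]]; print('pad',len(B),B.mean(0)); print(cv2.minAreaRect((B[:,:2]*1000).astype(np.float32)))
wh=top&(p.min(2)>150); Q=W[wh]; print('white',cv2.minAreaRect((Q[:,:2]*1000).astype(np.float32)),Q.mean(0))
for nm,(u0,u1,v0,v1) in dict(cork=(200,255,150,220),plane=(352,400,175,260),pencil=(230,305,225,270)).items():
    q=W[v0:v1,u0:u1].reshape(-1,3); 
    m=(q[:,2]>(.02 if nm!='pencil' else .005)); 
    if nm=='pencil':
        im=p[v0:v1,u0:u1].reshape(-1,3).astype(int); m=(im[:,2]>120)&(im[:,1]<60)
    q=q[m]; q=q[~np.isnan(q[:,0])]
    print(nm,cv2.minAreaRect((q[:,:2]*1000).astype(np.float32)),np.percentile(q[:,2],95))
# heights behind / around
q=W[60:150,170:400].reshape(-1,3); q=q[q[:,2]>.02]; print('behind',np.nanmin(q,0),np.nanmax(q,0))
E
```

```text
5605 0.06371055918919044
rect ((569.2951049804688, -40.69975280761719), (170.1981658935547, 139.78585815429688), 74.40322875976562)
[[ 479.09558  -103.8735  ]
 [ 613.73425  -141.45709 ]
 [ 659.4946     22.473991]
 [ 524.85596    60.057587]]
pad 83 [ 0.52435111 -0.03031592  0.06411029]
((518.0000610351562, -26.135616302490234), (52.020790100097656, 33.280574798583984), 73.82811737060547)
white ((569.4059448242188, -40.85798645019531), (159.39442443847656, 138.4652557373047), 73.97834014892578) [ 0.56938549 -0.04069491  0.06369819]
cork ((584.58740234375, 120.71967315673828), (64.43406677246094, 110.39468383789062), 68.9412612915039) 0.038733591858395464
plane ((521.4887084960938, -186.1468963623047), (166.62721252441406, 101.15856170654297), 5.354678153991699) 0.05506906473841894
pencil ((454.1744079589844, 39.08942794799805), (156.88479614257812, 10.425370216369629), 62.231388092041016) 0.011772444302843897
behind [ 0.65117124 -0.24279294  0.02000212] [0.80207003 0.24372979 0.15233378]
```

```bash
cat >> h.py <<'E'
C=np.array([.5694,-.0408]); YAW=-15.7
B=R.from_euler('z',YAW,degrees=True)
def tip(o=None):
    o=o or ctrl.get_obs(); q=R.from_euler('xyz',o['orientation'],degrees=True)
    t=o['tool_pos']+q.apply([0,0,.008]); return B.inv().apply(t-[*C,0])*1000
def to(x,y,z):
    "box-frame tip target, mm -> shift in tool axes, cm, and turn"
    o=ctrl.get_obs(); q=R.from_euler('xyz',o['orientation'],degrees=True)
    g=R.from_euler('xyz',[180,0,YAW],degrees=True)
    t=B.apply(np.array([x,y,z])/1000)+[*C,0]
    p=t-g.apply([0,0,.008])
    print('t',o['clock'],'tip',tip(o).round(1),'F',o['force'].round(1),'shift cm',(q.inv().apply(p-o['tool_pos'])*100).round(2),'turn',(q.inv()*g).as_rotvec().round(3))
E
python3 -c "
from h import *
to(-46,0,227)"
```

```text
t 0.1 tip [-576.2  559.6  225.7] F [ 0.2 -0.7  0.5] shift cm [ 5.160e+01  5.727e+01 -4.000e-02] turn [ 0.001 -0.     0.025]
```

move_arm(
  moves=[0,1.5,1.8,0,0,0,0.025,0,3.1,3.6,0,0,0,0,0,3.1,3.6,0,0,0,0,0,3.1,3.6,0,0,0,0,0,3.1,3.6,0,0,0,0,0,3.1,3.6,0,0,0,0,0,3.1,3.6,0,0,0,0,0,3.1,3.6,0,0,0,0],
)

```text
clock: 0.9
tool_pos: [0.3174, 0.3297, 0.2345]
orientation: [180.0, 0.0, -15.7]
force: [1.7, 0.0, -0.0]
opening: 0.029
gripper_force: 0.0
```

```bash
python3 -c "
from h import *
to(-46,0,227)"
```

```text
t 0.9 tip [-342.9  288.5  226.5] F [ 1.7  0.  -0. ] shift cm [29.67 28.87 -0.06] turn [0.    0.    0.001]
```

move_arm(
  moves=[0,3.5,3.4,0,0,0,0,0,3.5,3.4,0,0,0,0,0,3.5,3.4,0,0,0,0,0,3.5,3.4,0,0,0,0,0,3.5,3.4,0,0,0,0,0,3.5,3.4,0,0,0,0,0,3.5,3.4,0,0,0,0,0,3.5,3.4,0,0,0,0],
)

```text
clock: 1.7
tool_pos: [0.5136, -0.0079, 0.2345]
orientation: [-180.0, -0.0, -15.7]
force: [-0.0, 1.6, 0.3]
opening: 0.0002
gripper_force: 0.0
```

```bash
python3 -c "
from h import *
to(-46,0,75)"
```

```text
t 1.7 tip [-62.6  16.6 226.5] F [-0.   1.6  0.3] shift cm [ 1.66  1.67 15.15] turn [-0. -0.  0.]
```

move_arm(
  moves=[0,1.6,1.6,4,0,0,0,0,0,0,4,0,0,0,0,0,0,4,0,0,0,0,0,0,2,0,0,0,0,0,0,0.5,0,0,0,0,0,0,0,0,0,0],
)

```text
clock: 2.3
tool_pos: [0.524, -0.0257, 0.0892]
orientation: [179.9, 0.1, -15.7]
force: [0.2, -1.2, 0.6]
opening: 0.0006
gripper_force: 0.0
```

```bash
python3 -c "
from h import *
p,d,W,m=snap('top','top1.png'); snap('wrist','w1.png')
to(-46,0,65)"
```

```text
t 2.4 tip [-46.8   3.   82.8] F [-0.4  0.   0. ] shift cm [0.08 0.3  1.78] turn [-0.001 -0.002  0.001]
```

View pics/top1.png

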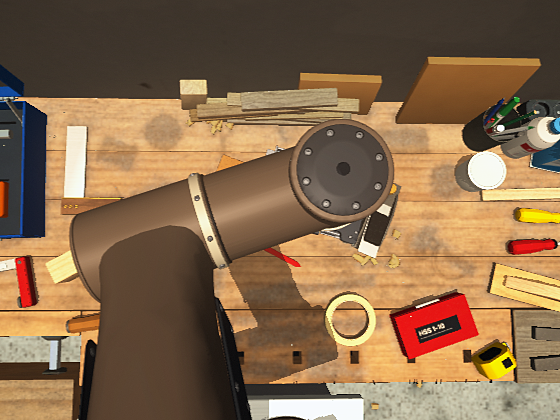

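View pics/w1.png

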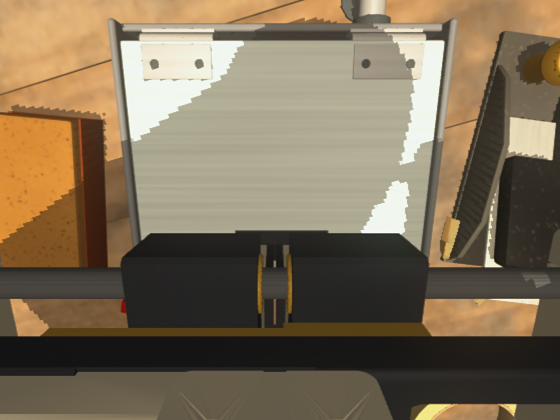

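The top view shows the arm over the box, with a wrist tube running left at row ~200. The wrist view shows the closed fingers centred on the cover at (275,250), parallel to its edges. I'll check the tube's height, since the open cover will stand 183 mm high.

```bash
python3 - <<'E'
from h import *
p,d,W,m=snap('top')
for u,v in((340,165),(250,195),(250,165),(250,230),(140,220),(150,300)): print(u,v,W[v,u].round(3))
q=W[150:260,230:300].reshape(-1,3);q=q[q[:,2]>.2]; b=B.inv().apply(q-[*C,0]); print(np.nanmin(b,0),np.nanmax(b,0))
o=ctrl.get_obs(); print(o['joint_pos'].round(1)); to(-46,0,65)
E
```

```text
340 165 [ 0.527 -0.022  0.527]
250 195 [0.502 0.059 0.508]
250 165 [0.534 0.06  0.491]
250 230 [0.47  0.059 0.501]
140 220 [0.478 0.16  0.507]
150 300 [0.414 0.131 0.578]
[-0.15521145  0.02033644  0.46435863] [-0.03485848  0.10686533  0.52752693]
[ 18.7  14.7 -28.9   0.  -46.3  55.7]
t 2.45 tip [-46.7   3.1  83.1] F [-0.3  1.5  0.2] shift cm [0.07 0.31 1.81] turn [-0.001 -0.002  0.001]
```

move_arm(
  moves=[0,0.1,0.3,1.0,0,0,0,0,0,0,0.7,0,0,0,0,0,0,0.3,0,0,0,0,0,0,0.3,0,0,0,0,0,0,0.2,0,0,0,0,0,0,0.1,0,0,0],
)

```text
clock: 3.05
tool_pos: [0.5242, -0.0288, 0.0642]
orientation: [180.0, 0.0, -15.7]
force: [-6.6, 1.2, 18.9]
opening: 0.0005
gripper_force: 9.1
```

```bash
python3 -c "
from h import *
to(-46,0,56)"
```

```text
t 3.05 tip [-46.7  -0.7  56.2] F [-6.6  1.2 18.9] shift cm [ 0.07 -0.07  0.02] turn [0.001 0.    0.001]
```

move_arm(
  moves=[0,0,0,-4,0,0,0,0,-2,0,-4,0,0,0,0,-4,0,-2,0,0,0,0,-2,0,-3,0,0,0,0,0,0,0,0,0,0,0,0,0,0,0,0,0,0,0,0,0,0,0,0,0,0,0,0,0,0,0],
)

```text
clock: 3.85
tool_pos: [0.4473, -0.0073, 0.1925]
orientation: [179.9, 0.1, -15.7]
force: [-1.0, -0.4, -0.5]
opening: 0.0002
gripper_force: 0.0
```

move_arm(
  moves=[0,0,0,0,0,0,0,0,0,0,0,0,0,0,0,0,0,0,0,0,0,0,0,0,0,0,0,0,0,0,0,0,0,0,0,0,0,0,0,0,0,0,0,0,0,0,0,0,0,0,0,0,0,0,0,0],
)

```text
clock: 4.65
tool_pos: [0.4473, -0.0071, 0.1936]
orientation: [-180.0, -0.0, -15.7]
force: [-0.0, 0.3, 0.2]
opening: 0.0003
gripper_force: 0.0
```

move_arm(
  moves=[0,0,0,0,0,0,0,0,0,0,0,0,0,0,0,0,0,0,0,0,0,0,0,0,0,0,0,0,0,0,0,0,0,0,0,0,0,0,0,0,0,0,0,0,0,0,0,0,0,0,0,0,0,0,0,0],
)

```text
clock: 5.45
tool_pos: [0.4474, -0.0071, 0.1936]
orientation: [-180.0, -0.0, -15.7]
force: [-0.1, 0.1, 0.1]
opening: 0.0004
gripper_force: 0.0
```

```bash
python3 -c "
from h import *
p,d,W,m=snap('side','s2.png'); p2,d2,W2,m2=snap('wrist','w2.png')
cv2.imwrite('pics/c2.png',np.hstack([cv2.imread('pics/s2.png')[120:300,150:400],cv2.imread('pics/w2.png')[::1,::1][0:180]]))
to(-24,40,60)"
```

```text
t 5.55 tip [-126.6   -0.6  185.6] F [ 0.8 -0.7  0.9] shift cm [10.26 -4.05 12.56] turn [-0. -0.  0.]
```

View pics/s2.png

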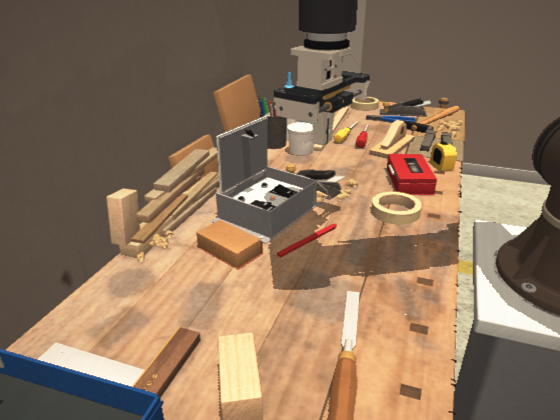

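View pics/w2.png

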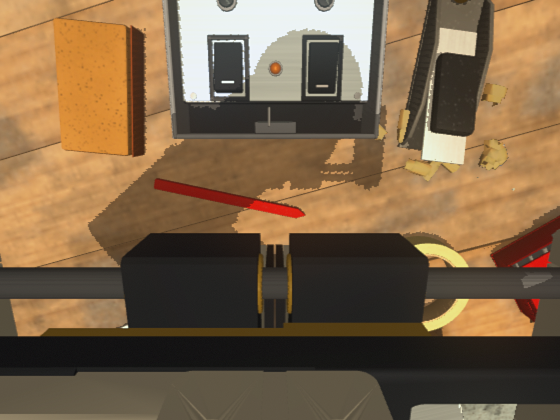

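The side view shows the cover upright and fully open. The wrist view shows the left rocker at (228,65) with its white bar at (228,83), and the right rocker at (323,65).

```bash
python3 -c "
from h import *
p,d,W,m=snap('wrist')
for u,v in((228,48),(228,65),(228,83),(228,90),(323,65),(323,83),(275,69),(275,135),(210,65),(246,65)):
  print(u,v,(B.inv().apply(W[v,u]-[*C,0])*1000).round(1))
to(-25,40,60)"
```

```text
228 48 [ 3.9 38.  36.6]
228 65 [-9.9 38.  40.2]
228 83 [-24.6  38.   44.1]
228 90 [-30.1  38.1  44.3]
323 65 [-10.2 -41.7  41.9]
323 83 [-24.  -42.6  39. ]
275 69 [-13.2  -1.6  41.4]
275 135 [-66.7  -1.6  61.9]
210 65 [-9.3 53.8 36.4]
246 65 [-8.9 23.3 34.2]
t 5.6 tip [-126.6   -0.5  185.6] F [-0.5  0.4 -0.8] shift cm [10.16 -4.05 12.56] turn [-0.  0.  0.]
```

move_arm(
  moves=[0,3.4,-1.3,0,0,0,0,0,3.4,-1.3,2,0,0,0,0,3.4,-1.3,4,0,0,0,0,0,0,4,0,0,0,0,0,0,2.5,0,0,0,0,0,0,0.5,0,0,0,0,0,0,0,0,0,0],
)

```text
clock: 6.3
tool_pos: [0.5531, 0.0025, 0.0662]
orientation: [179.9, 0.1, -15.7]
force: [-0.1, 0.5, 0.8]
opening: 0.0003
gripper_force: 0.0
```

```bash
python3 -c "
from h import *
to(-24,39,39)"
```

```text
t 6.3 tip [-27.4  37.2  58.2] F [-0.1  0.5  0.8] shift cm [ 0.34 -0.18  1.92] turn [0.001 0.001 0.   ]
```

move_arm(
  moves=[0,0.1,-0.2,0.8,0,0,0,0,0,0,0.4,0,0,0,0,0,0,0.2,0,0,0,0,0,0,0.2,0,0,0,0,0,0,0.1,0,0,0,0,0,0,0,0,0,0],
)

```text
clock: 6.9
tool_pos: [0.5549, 0.0043, 0.0497]
orientation: [-180.0, -0.0, -15.7]
force: [-0.6, 0.3, 0.8]
opening: 0.0004
gripper_force: 0.0
```

```bash
python3 -c "
from h import *
to(-26,39,40)"
```

```text
t 6.9 tip [-26.2  39.5  41.7] F [-0.6  0.3  0.8] shift cm [0.02 0.05 0.17] turn [-0. -0.  0.]
```

move_arm(
  moves=[0,0,0,0.1,0,0,0,0,0,0,0.1,0,0,0,0,0,0,0.1,0,0,0,0,0,0,0,0,0,0],
)

```text
clock: 7.3
tool_pos: [0.5553, 0.0043, 0.0483]
orientation: [-180.0, -0.1, -15.6]
force: [-6.6, 1.2, 17.7]
opening: 0.0004
gripper_force: 9.1
```

move_arm(
  moves=[0,0,0,-3,0,0,0,0,-2,1,-4,0,0,0,0,-2,1,-4,0,0,0,0,-2,1,-4,0,0,0,0,-2,0.9,-4,0,0,0,0,0,0,0,0,0,0],
)

```text
clock: 7.9
tool_pos: [0.468, -0.0116, 0.2426]
orientation: [-179.7, -0.5, -15.7]
force: [1.5, -0.4, -0.5]
opening: 0.0003
gripper_force: 0.0
```

```bash
python3 -c "
from h import *
p,d,W,m=snap('wrist','w3.png')
dk=B.inv().apply(W.reshape(-1,3)-[*C,0]).reshape(W.shape)*1000
for y in (38,-42):
  for x in (-29,-24,-12,0,4):
    k=np.nanargmin(np.hypot(dk[...,0]-x,dk[...,1]-y)+1e3*(abs(dk[...,2]-40)>10)); print(y,x,dk.reshape(-1,3)[k].round(1))
c=dk[(dk[...,2]>100)&(abs(dk[...,1])<70)&(dk[...,0]>20)]; print('cover',len(c),np.nanpercentile(c,[2,50,98],axis=0).round(0) if len(c) else 0)
to(100,0,230)"
```

```text
38 -29 [-28.7  37.5  38.4]
38 -24 [-23.8  38.3  39.1]
38 -12 [-12.4  37.8  40.8]
38 0 [ 0.4 38.  44.8]
38 4 [ 4.  37.9 45.3]
-42 -29 [-28.7 -42.2  38.8]
-42 -24 [-23.8 -42.   39.2]
-42 -12 [-12.5 -42.3  42.2]
-42 0 [  0.2 -42.3  46.4]
-42 4 [  4.2 -42.5  43.9]
cover 891 [[ 27. -64. 100.]
 [ 35.  -0. 164.]
 [ 57.  64. 173.]]
t 7.95 tip [-105.7    0.9  231.9] F [ 0.8 -0.5 -1.1] shift cm [20.57  0.1   0.31] turn [-0.004 -0.006  0.001]
```

View pics/w3.png

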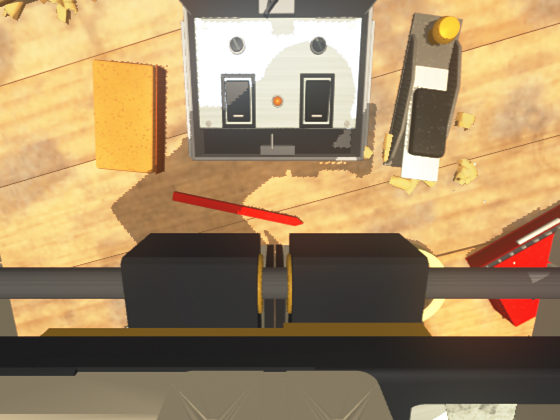

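The wrist view shows both rockers with their near halves down: left at (238,100), right at (317,100). Sanding block, plane and pencil look unmoved. Now I go over the cover to its back.

move_arm(
  moves=[0,4.5,0,0,0,0,0,0,4.5,0,0,0,0,0,0,4.5,0,0,0,0,0,0,4.5,0,0,0,0,0,2.5,0,1,0,0,0,0,0,0,3,0,0,0,0,0,0,3,0,0,0,0,0,0,0,0,0,0],
)

```text
$.moves: bad value
```

```bash
python3 -c "
from h import *
to(76,0,155); print(ctrl.get_obs()['orientation'])"
```

```text
t 7.95 tip [-105.7    0.9  231.9] F [ 0.8 -0.5 -1.1] shift cm [18.13  0.13  7.8 ] turn [-0.004 -0.006  0.001]
[-179.76115683   -0.33223858  -15.66813863]
```

move_arm(
  moves=[0,4.5,0,0,0,0,0,0,4.5,0,0,0,0,0,0,4.5,0,0,0,0,0,0,4.5,0,0,0,0,0,0,2.5,0,1,0,0,0,0,0,0,3,0,0,0,0,0,0,3,0,0,0,0,0,0,0,0,0,0],
)

```text
clock: 8.75
tool_pos: [0.6616, -0.0674, 0.16]
orientation: [179.8, 0.6, -15.8]
force: [0.3, -0.2, -0.4]
opening: 0.0003
gripper_force: 0.0
```

```bash
python3 -c "
from h import *
to(76,0,155); print(ctrl.get_obs()['orientation'])"
```

```text
t 8.75 tip [ 95.9  -0.7 152. ] F [ 0.3 -0.2 -0.4] shift cm [-2.   -0.06 -0.28] turn [ 0.003  0.01  -0.001]
[179.81531987   0.57057899 -15.76358053]
```

move_arm(
  moves=[0,-1.6,0,0,0,0.01,0,0,-1.0,0,0,0,0,0,0,-0.8,0,0,0,0,0,0,-0.8,0,0,0,0,0,0,-0.7,0,0,0,0,0,0,-0.7,0,0.3,0,0,0,0,-0.7,0,0.3,0,0,0,0,-0.7,0,0.3,0,0,0],
)

```text
clock: 9.55
tool_pos: [0.5972, -0.048, 0.1573]
orientation: [-180.0, -0.6, -15.7]
force: [2.1, 0.2, 3.5]
opening: 0.0005
gripper_force: 1.5
```

```bash
python3 -c "
from h import *
to(4,0,129); print(ctrl.get_obs()['orientation'])"
```

```text
t 9.55 tip [ 28.8   0.6 149.3] F [2.1 0.2 3.5] shift cm [-2.49  0.06  2.  ] turn [-0.    -0.011  0.   ]
[-179.98229656   -0.62428445  -15.67919107]
```

move_arm(
  moves=[0,-0.6,0,0.4,0,-0.01,0,0,-0.6,0,0.4,0,0,0,0,-0.6,0,0.5,0,0,0,0,-0.6,0,0.6,0,0,0,0,-0.5,0,0.5,0,0,0,0,-0.5,0,0.5,0,0,0,0,-0.4,0,0.5,0,0,0,0,-0.3,0,0.5,0,0,0],
)

```text
clock: 10.35
tool_pos: [0.5576, -0.037, 0.1175]
orientation: [180.0, -0.0, -15.7]
force: [2.2, -0.3, 2.9]
opening: 0.0007
gripper_force: 1.6
```

```bash
python3 -c "
from h import *
to(-30,0,79); print(ctrl.get_obs()['orientation'])"
```

```text
t 10.35 tip [-12.3   0.4 109.5] F [ 2.2 -0.3  2.9] shift cm [-1.77  0.04  3.05] turn [ 0. -0.  0.]
[ 1.79994208e+02 -1.70687595e-03 -1.56832811e+01]
```

move_arm(
  moves=[0,-0.4,0,0.45,0,0,0,0,-0.4,0,0.45,0,0,0,0,-0.4,0,0.45,0,0,0,0,-0.35,0,0.55,0,0,0,0,-0.35,0,0.55,0,0,0,0,-0.35,0,0.55,0,0,0,0,-0.3,0,0.6,0,0,0,0,-0.3,0,0.6,0,0,0],
)

```text
clock: 11.15
tool_pos: [0.5308, -0.0292, 0.0758]
orientation: [-180.0, -0.1, -15.7]
force: [4.7, -0.6, 4.2]
opening: 0.0004
gripper_force: 2.7
```

```bash
python3 -c "
from h import *
to(-43,0,57)"
```

```text
t 11.15 tip [-40.3   0.7  67.8] F [ 4.7 -0.6  4.2] shift cm [-0.27  0.07  1.08] turn [-0.    -0.001  0.001]
```

Now press to the stop.

move_arm(
  moves=[0,-0.2,0,0.4,0,0,0,0,0,0,0.3,0,0,0,0,0,0,0.2,0,0,0,0,0,0,0.2,0,0,0,0,0,0,0.1,0,0,0,0,0,0,0,0,0,0],
)

```text
clock: 11.75
tool_pos: [0.5278, -0.0289, 0.0645]
orientation: [180.0, 0.1, -15.7]
force: [-4.7, 2.0, 12.9]
opening: 0.0007
gripper_force: 6.4
```

move_arm(
  moves=[0,0,0,0.1,0,0,0,0,0,0,-0.4,0,0,0,0,0,0,-1,0,0,0,0,0,0,-3,0,0,0,0,-2,0,-4,0,0,0,0,-4,0,-3,0,0,0,0,-4,0,-2,0,0,0,0,0,0,0,0,0,0],
)

```text
clock: 12.55
tool_pos: [0.4295, -0.0015, 0.2]
orientation: [-179.8, -0.2, -15.6]
force: [1.0, 0.3, -0.4]
opening: 0.0004
gripper_force: 0.0
```

```bash
python3 - <<'E'
from h import *
p,d,W,m=snap('wrist','w4.png')
b=B.inv().apply(W.reshape(-1,3)-[*C,0])*1000
for x0 in (-55,-30,0,30,50):
    s=(abs(b[:,0]-x0)<5)&(abs(b[:,1])<60)&(b[:,2]>20)&(b[:,2]<200); print(x0,s.sum(),np.median(b[s,2]) if s.any() else None)
snap('side','s4.png'); to(-120,0,190)
E
```

```text
-55 1903 61.74459604527598
-30 2018 61.51370737680722
0 2173 61.4485741330944
30 0 None
50 0 None
t 12.65 tip [-143.1    0.5  190. ] F [0.2 0.1 0.3] shift cm [ 2.32  0.05 -0.  ] turn [-0.002 -0.001  0.001]
```

View pics/s4.png

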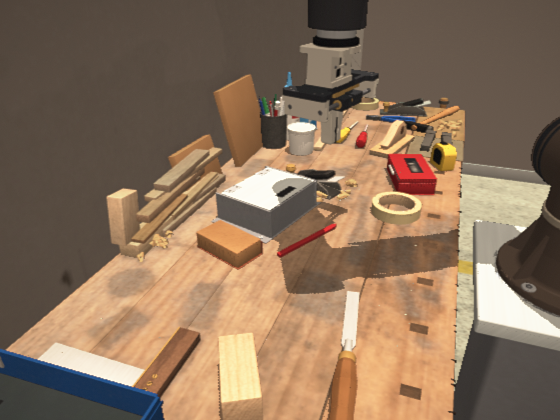

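The side view shows the cover shut and flush around (268,190), with sanding block, pencil and plane in place. I'll wait a moment for step 3's hold time, recheck and hand in.

move_arm(
  moves=[0,0,0,0,0,0,0,0,0,0,0,0,0,0,0,0,0,0,0,0,0,0,0,0,0,0,0,0,0,0,0,0,0,0,0,0,0,0,0,0,0,0,0,0,0,0,0,0,0,0,0,0,0,0,0,0],
)

```text
clock: 13.45
tool_pos: [0.4323, -0.0018, 0.197]
orientation: [-180.0, -0.0, -15.7]
force: [-0.4, -0.1, 0.1]
opening: 0.0006
gripper_force: 0.0
```

```bash
python3 - <<'E'
from h import *
p,d,W,m=snap('wrist')
b=B.inv().apply(W.reshape(-1,3)-[*C,0])*1000
z=[np.median(b[(abs(b[:,0]-x0)<5)&(abs(b[:,1])<60)&(b[:,2]>20)&(b[:,2]<200),2]) for x0 in(-55,0)]
print(z)
if abs(z[0]-z[1])<1: print(ctrl.close_job())
E
```

```text
[np.float64(61.73138363182853), np.float64(61.443721646438455)]
the job is handed in; nothing more can be done
None
```

The job is handed in at about 13.5 s: the cover sprang open, the left rocker was switched on with the right one still on, and the cover is latched flush again, with the sanding block, plane and pencil unmoved in the pictures. No verdict came back.

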